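# Rock the seized hold-down clamp free and take out the bearing

## Task

The wing knob on the hold-down fixture is seized. Work it free by rocking it gently back and forth in small arcs, without ever wrenching it so hard that its thin stem twists badly, then turn it counter-clockwise (seen from above) until the clamp's tongue is swung right off the bearing. Lift the bearing out and set it down flat in the middle of the shallow tray, lowering it all the way rather than dropping it, and leave the tools lying on the bench where they are.

Things in the scene. Friction and masses are not known exactly. Their poses are not given: they have to be found in the camera images.
- fixture: fixed grey plate 156 x 84 x 12 mm; origin at the centre of its underside on the bench, x along its length, z up. At x = -36 mm a round steel pedestal 44 mm wide, top 28 mm above the bench, with a spigot 30 mm wide, 6 mm high inside the bearing's bore. At x = +36 mm a dark boss 26 mm wide, 42 mm high, carrying clamp and wing knob. Position and yaw vary
- wing (a point): centre of the knob's dark steel wing, on the knob's vertical axis, 71.5 mm above the bench; x and y turn with the wing. The wing is a flat bar 42 mm long (x), 12 mm thick (y), from 58 to 85 mm above the bench: pinch it from above along y. Under it lie a collar 24 mm wide (top 59 mm above the bench) and the clamp (top 52 mm)
- clamp (a joint): clamp angle, rad, + counter-clockwise from above; starts at -0.05 to 0, tongue on the bearing. Seized: solid either way. Each arc worked until solid lets it go farther the other way (arcs 0.05 to 0.6 rad; cut short they gain nothing); after binding clockwise, counter-clockwise, clockwise it is free counter-clockwise to a stop at 1.45. Drags 0.15 N m, stays where left; 0.9 to 1.1 is right off
- stem_twist (a joint): twist of the wing against the clamp under it, rad, + counter-clockwise: the thin stem between them is springy, 6 N m per rad (0.025 rad while the clamp turns against its drag). A solid bind is certain at about 0.065 rad (0.4 N m); the stem is spoiled beyond 0.13 rad (0.8 N m) either way
- tongue_tip (a point): tip of the clamp's steel tongue, on its top (51 mm above the bench), 52 mm from the knob's axis; the tongue is 16 mm wide, 7 mm thick and overhangs the bearing's ring by 11 mm, 2 mm above it
- bearing: steel ball bearing lying flat on the pedestal under the tongue, 62 mm outside, 35 mm bore, 14 mm high, 155 g; origin at the centre of its underside (28 mm above the bench at the start), z up. Take it across the outside, along the fixture's y axis
- tray: fixed shallow open aluminium tray, 140 x 140 x 14 mm, walls and floor 4 mm thick; origin at the centre of its underside, position and yaw vary
- tray_in (a point): centre of the tray's inner floor
- marker: black marker 125 x 18 x 20 mm lying loose beside the fixture, not to be moved
- hex_key: black hex key 88 x 33 x 5 mm lying loose beside the fixture, not to be moved
- spanner: steel spanner 176 x 25 x 8 mm lying loose beside the tray, not to be moved
Not all that is in view belongs to the job. What is shaped like the bearing but orange is not meant.

How it is judged (in metres and radians):
On the way, in this order (a step that is already met when the one before it is completed fails the run):
1. the clamp has been worked free and its tongue swung off the bearing (over 0.8 rad) (value of joint clamp above 0.8 rad), for 0.2 s.
2. the bearing is held and lifted off its pedestal (height (world z) of bearing above 0.04 m and contact force between the fingers and bearing above 1 N), for 0.1 s.
3. the bearing is lowered to within 10 mm of the tray's floor, still held (horizontal distance between bearing and tray_in below 0.035 m and z of bearing in the frame of tray_in below 0.01 m and contact force between the fingers and bearing above 1 N), for 0.05 s.
At the end, for the whole second after the job is handed in: the bearing lies released, flat (within 0.1 rad) and at rest on the tray's floor, its centre within 35 mm of the tray's centre; the clamp stands open beyond 0.8 rad (horizontal distance between bearing and tray_in below 0.035 m and z of bearing in the frame of tray_in below 0.004 m and angle between bearing's own z axis and vertical below 0.1 rad and linear speed of bearing below 0.02 m/s and value of joint clamp above 0.8 rad and contact force between the fingers and bearing below 0.1 N); the robot touches nothing.
It fails at once if the knob's stem is wrenched: twisted more than 0.13 rad (0.8 N m) (value of joint stem_twist above 0.13 rad or value of joint stem_twist below -0.13 rad).
It fails at once if the marker, hex key or spanner is moved more than 25 mm (distance of any of marker, hex_key, spanner from where it was at the start of the episode above 0.025 m).
It also fails if it takes over 64 s, if anything falls off the work surface, if the arm or the gripper's body presses on something with over 40 N, if the wrist force passes 120 N, or if a joint passes its speed limit or range.

## Robot

A 6-joint arm with a two-finger parallel gripper is mounted at the origin on a cart in front of the work surface, level with it; the furniture and walls round the work are solid. World frame = base frame: x ahead of the robot, y to its left, z up, the work surface at z = 0. Lengths are in mm, angles in rad, forces in N, time in s.
With the tool pointing down it reaches from about 275 to 750 mm from the base axis. Payload 10.2 kg.
Tool frame: the origin (TCP) lies on the front face of the gripper's body, between the roots of the fingers; the fingertips stand 73 mm ahead of it and the grasp point (between the pads) lies 54 mm ahead of it; z points along the fingers, y is the line along which they close (so a half turn about z gives the same grasp; the last joint's range is limited). The gripper opens to 85 mm and grips with 20 to 120 N. Pads are 22 mm wide; open, the fingers measure 114 mm over their backs; the gripper's body (76 mm by 85 mm) begins 54 mm behind the grasp point. The pads swing forward as they close: fully open they stand 13 mm farther back than shut.
Start: joints at [1.047, 0.313, 1.498, -0, 1.331, -0.223], TCP at [155.562, 501.43, 303.894] pointing down, gripper open.
Joint ranges: [-2.94, 2.94], [-0.97, 2.17], [0.19, 2.56], [-1.23, 4.37], [0.02, 3.11], [-2.88, 2.88]. Speed limits (rad/s): [2.39, 2.39, 3.01, 3.14, 3.14, 3.14].

## Interface

Orientations are given as a unit quaternion [w, x, y, z].
In Python, from rig import * gives the robot as it stands.
- The arm moves only by the tool step_arm, never from a script. Its argument "plan" is a list of rows, each an object with "offset": the shift along the tool's x, y, z in cm, a list of three; "rot": the turn, a rotation vector about the tool's x, y, z in degrees, a list of three; "gripper": the finger opening in cm, from 0 to 8.54. In form: [{"offset": [x, y, z], "rot": [wx, wy, wz], "gripper": gripper}, ...]. A call has 1 to 12 rows; each row is the pose to reach, as a shift and turn from the pose commanded when the call began, along the tool's axes at that moment; what a row does not reach only later rows make up. A row lasts 1/10 s, in which the tool goes at most 50 mm and 8.59 degrees, less where a joint would pass 70% of its speed; a pose out of reach is approached as far as the arm can. A call with a gripper value outside its range is refused whole. The fingers move at their own pace and stop on an object; "squeeze" is the grip in N (left out, the last holds). Time passes only in rows, so rows that repeat a pose let the fingers close. It gives the time, the measured TCP pose, the force, the opening and the grip force at its end, in the units of the state.
- sense(): the state, without advancing time (a new reading comes with each control period).
- capture(name): name is "side" or "top"; returns a dict with "color" (420x560x3 uint8, red, green, blue), "depth" (420x560 float32, mm along the optical axis (not along the pixel's ray), 0 where there is no reading), "vertical_fov" (degrees; the focal length in pixels is half the picture's height over the tangent of half this angle, whatever the lens; pixels are square), "cx", "cy" (the principal point, pixels), "rvec" (rotation vector, rad) and "tvec" (3), from world to camera coordinates, as OpenCV has them. Camera axes: x right, y down, z forward; pixel columns grow to the right and rows downward; lengths in mm; the calibration is good to about 2 mm. A picture is of the moment at which its call begins.
- finish_job(): hands the job in; it is judged then, once.
The state is a dict: "time_s": time; "joints": joint angles; "dq": joint speeds; "tau": joint torques, N m; "eef_pos": TCP position; "ee_rot": TCP orientation; "force": force on the tool from outside, world axes, zero at the start; "wrist_torque": the same for the moment, N m; "grip_width": opening from 0.0 (shut) to 1.0 (fully open); "grip_force": force on a finger pad.
Only numpy, scipy, OpenCV 4.12 (cv2) and the standard library are available. Lean on these libraries where they do the work, as an engineer would, in place of code of your own. Each camera call takes 0.05 s, during which the arm holds its last target. There are 200 camera calls.

## Working session

There is one attempt and no reset: what is moved stays moved. The work goes in short steps, Python scripts to look and compute and a tool call to move; the robot and the scene stay as the last step left them, time stands still between calls to the robot, and variables do not carry over. Pictures are saved under pics/ and viewed, at most 10 in all, crops included, and the job is handed in when it is done.

Besides the shell and the picture viewer there is one more tool, called after "Request:" in YAML: its name, and indented under it one key for each argument. step_arm: Moves the arm, as the interface text tells. Its arguments: {"type":"object","properties":{"plan":{"type":"array"},"squeeze":{"type":"number"}},"required":["plan"]}

```bash
mkdir -p pics
cat > h.py <<'E'
from rig import *
import numpy as np, cv2
def cam(n):
    c=capture(n); H,W=c["depth"].shape
    f=H/2/np.tan(np.radians(c["vertical_fov"])/2)
    c["K"]=np.array([[f,0,c["cx"]],[0,f,c["cy"]],[0,0,1.]])
    c["R"]=cv2.Rodrigues(np.array(c["rvec"],float))[0]; c["t"]=np.array(c["tvec"],float).ravel()
    return c
def save(c,p): cv2.imwrite(p,cv2.cvtColor(c["color"],cv2.COLOR_RGB2BGR))
def ray(c,u,v,z):
    o=-c["R"].T@c["t"]; d=c["R"].T@np.linalg.solve(c["K"],[u,v,1.])
    return o+d*(z-o[2])/d[2]
def proj(c,P):
    p=c["K"]@(c["R"]@np.array(P,float)+c["t"]); return p[:2]/p[2]
def cloud(c):
    d=c["depth"].astype(float); v,u=np.indices(d.shape)
    P=np.stack([u,v,np.ones_like(d)],-1)@np.linalg.inv(c["K"]).T*d[...,None]
    return (P-c["t"])@c["R"]
E
python3 - <<'E'
from h import *
s=sense(); print(s)
a=cam("top");b=cam("side")
save(a,"pics/top.png");save(b,"pics/side.png")
for c in(a,b): print(-c["R"].T@c["t"],c["R"].round(2).tolist(),c["vertical_fov"])
E
```

```text
{'time_s': 0.0, 'joints': array([ 1.04657572e+00,  3.13445226e-01,  1.49843995e+00, -1.78720749e-05,
        1.33095092e+00, -2.23408289e-01]), 'dq': array([ 7.70187727e-04,  7.32571520e-04, -2.40870753e-07,  8.24610043e-04,
       -4.65053543e-04,  4.86286963e-04]), 'tau': array([-4.19538401e-04, -4.12272656e+01, -2.59746015e+01, -2.15596028e-04,
        4.19676522e-03, -8.76751130e-06]), 'eef_pos': array([155.49292202, 501.27875819, 303.33636704]), 'ee_rot': array([-2.18954299e-04,  1.49837583e-01,  9.88710429e-01, -5.81956401e-04]), 'force': array([ 0.34776552, -0.07291594,  0.99712598]), 'wrist_torque': array([ 0.00151551, -0.01714874, -0.0321521 ]), 'grip_force': 0.0, 'grip_width': 1.0017934958344772}
[466.41794725 -91.78438276 943.53322405] [[-0.01, -1.0, -0.02], [-1.0, 0.01, -0.03], [0.03, 0.02, -1.0]] 50.06672485259487
[ 935.74806474 -286.5113611   788.49308284] [[0.4, 0.92, 0.01], [0.76, -0.33, -0.55], [-0.5, 0.23, -0.83]] 54.485843214040386
```

View pics/top.png

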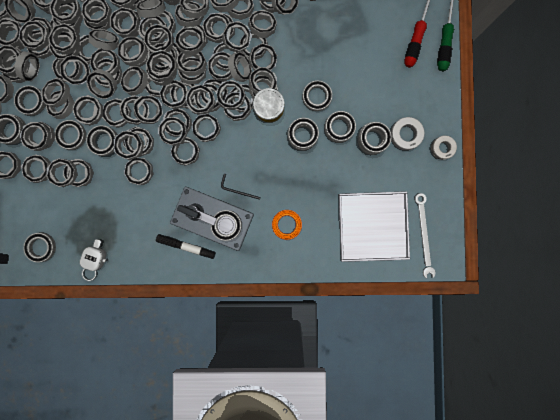

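View pics/side.png

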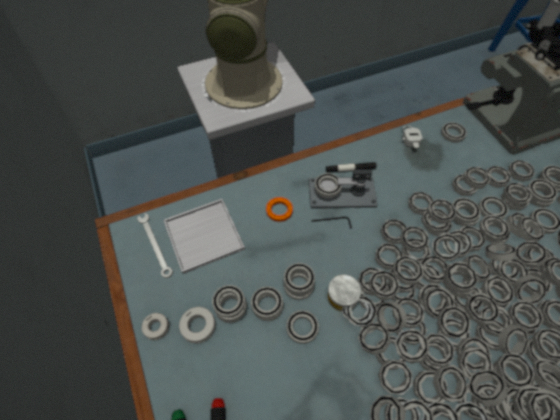

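The top view shows the fixture at (213,218), with the knob at about (190,211) and the bearing at (227,225). The tray is at (374,226), the marker at (185,246), the hex key at (238,187) and the spanner at (425,235). The side view agrees.

Things that could be taken for the bearing in the top view: the one on the fixture (227,225), the orange ring (287,224), loose bearings (39,247), (317,95), (303,132), (340,126), (374,137), white rings (408,133), (444,147), and the pile. I choose (227,225), which lies on the pedestal under the tongue, and check it with a crop.

Run:
```python
from h import *
a=cam("top");b=cam("side")
A=cv2.resize(a["color"][170:270,150:280],None,fx=6,fy=6,interpolation=cv2.INTER_CUBIC)[:,:,::-1]
cv2.imwrite("pics/crop.png",A)
np.savez("c.npz",top=cloud(a),side=cloud(b),tc=a["color"],sc=b["color"])
# heights by depth
for n,c,r in(("top",a,(slice(180,260),slice(160,265))),("side",b,(slice(155,215),slice(300,385)))):
    P=cloud(c)[r].reshape(-1,3); P=P[np.isfinite(P).all(1)]
    print(n,"bench z",np.median(P[:,2][np.abs(P[:,2])<6]))
    for lo,hi in((9,15),(38,46),(47,53),(54,61),(75,95)):
        Q=P[(P[:,2]>lo)&(P[:,2]<hi)].astype(np.float32)
        if len(Q)>4: print(lo,hi,len(Q),Q.mean(0).round(1),cv2.minAreaRect(Q[:,:2]))
P=cloud(a);d=P[...,2]
m=(np.abs(P[...,0]-0)<1e9)&(d>9)&(d<22)
m=m.astype(np.uint8);m[:, :330]=0;m[:185]=0;m[270:]=0;m[:,414:]=0
Q=P[m>0].astype(np.float32);print("tray",len(Q),cv2.minAreaRect(Q[:,:2]))
```

```text
top bench z 1.1393661072074523Traceback (most recent call last):
  File "<stdin>", line 12, in <module>
cv2.error: OpenCV(4.12.0) /io/opencv/modules/imgproc/src/convhull.cpp:143: error: (-215:Assertion failed) total >= 0 && (depth == CV_32F || depth == CV_32S) in function 'convexHull'
```

View pics/crop.png

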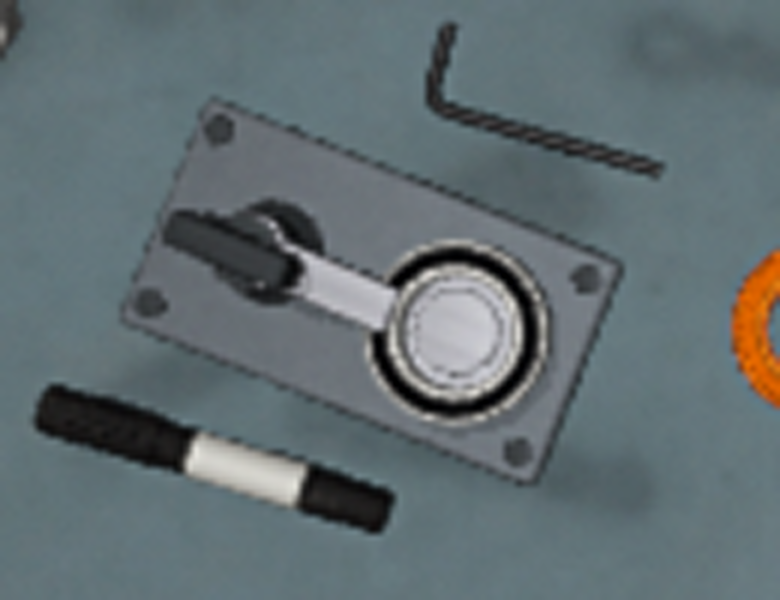

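The crop confirms the choice: bearing at crop (458,332), tongue tip on its ring at (385,310), wing from (165,228) to (300,270), plate corners (212,97), (622,265), (535,485), (122,318). The marker lies close to the plate's front edge and the hex key behind it.

Run:
```python
from h import *
a=cam("top");b=cam("side")
px=lambda x,y:((x+.5)/6-.5+150,(y+.5)/6-.5+170)
C=np.array([ray(a,*px(*p),12)[:2] for p in((212,97),(622,265),(535,485),(122,318))])
print("corners",C.round(1).tolist(),"ctr",C.mean(0).round(1),np.linalg.norm(C-np.roll(C,-1,0),axis=1).round(1))
d=(C[0]+C[3]-C[1]-C[2]);print("fix yaw(x toward knob)",np.degrees(np.arctan2(d[1],d[0])))
print("bearing fit",ray(a,*px(458,332),42)[:2])
mr=lambda Q:cv2.minAreaRect(np.ascontiguousarray(Q[:,:2],dtype=np.float32))
for n,c,(r0,r1,c0,c1) in(("top",a,(180,260,160,265)),("side",b,(155,215,300,385))):
    P=cloud(c)[r0:r1,c0:c1].reshape(-1,3); 
    for lo,hi in((8,16),(38,47),(48,55),(80,90)):
        Q=P[(P[:,2]>lo)&(P[:,2]<hi)]
        if len(Q)>4: print(n,lo,hi,len(Q),Q.mean(0).round(1),[np.round(k,1) for k in mr(Q)])
P=cloud(a);m=(P[...,2]>9)&(P[...,2]<22)
k=np.zeros_like(m);k[185:270,330:413]=m[185:270,330:413]
print("tray",k.sum(),mr(P[k]), P[k][:,2].mean())
# tray by color
g=cv2.cvtColor(a["color"],cv2.COLOR_RGB2GRAY);t=np.zeros_like(g);t[185:270,330:413]=(g[185:270,330:413]>165)
cn=max(cv2.findContours(t,0,2)[0],key=cv2.contourArea);bx=cv2.boxPoints(cv2.minAreaRect(cn));print(bx)
W=np.array([ray(a,*p,14)[:2] for p in bx]);print("tray col",W.mean(0),np.linalg.norm(W-np.roll(W,-1,0),axis=1),W.round(0).tolist())
# side bearing check
for p in([*C.mean(0),12],):print(proj(a,p),proj(b,p))
```

```text
corners [[535.7, 126.7], [475.5, -15.2], [400.0, 15.8], [459.4, 158.6]] ctr [467.6  71.5] [154.1  81.6 154.7  82.6]
fix yaw(x toward knob) 67.20209024397417
bearing fit [453.48651425  37.57972038]
top 8 16 1934 [465.7  80.3  12.9] [array([465.4,  77. ]), array([162.9, 167.4]), np.float64(67.1)]
top 38 47 445 [452.7  36.3  42.6] [array([454. ,  51.5]), array([88.2, 60.6]), np.float64(87.4)]
top 48 55 153 [468.9  75.6  51.7] [array([473.9,  83.6]), array([57.4, 24. ]), np.float64(72.1)]
top 80 90 137 [481.5 104.8  85.5] [array([481.6, 105.5]), array([41.8, 11.9]), np.float64(67.0)]
side 8 16 1303 [475.7  77.4  12.2] [array([454. ,  86.1]), array([167.9, 129.5]), np.float64(67.3)]
side 38 47 314 [459.5  39.9  41.6] [array([473.8,  51.9]), array([104.9,  63. ]), np.float64(37.9)]
side 48 55 137 [476.6  80.6  51. ] [array([478.2,  86.4]), array([63.3, 19.4]), np.float64(60.2)]
side 80 90 89 [486.2 104.4  84.7] [array([486.3, 104.9]), array([40.8, 12.5]), np.float64(64.3)]
tray 655 ((446.86614990234375, -264.1105651855469), (140.03396606445312, 140.55886840820312), 1.1769931316375732) 14.175101315582566
[[339.14185 193.68686]
 [406.42694 191.09897]
 [409.02515 258.6529 ]
 [341.74005 261.24078]]
tray col [ 446.72309952 -263.93159756] [138.45432878 138.80517625 137.84167345 139.14042795] [[515.0, -193.0], [518.0, -332.0], [379.0, -334.0], [375.0, -196.0]]
[211.63808536 218.07709061] [340.82315646 189.95332921]
```

```bash
cat >> h.py <<'E'
from scipy.spatial.transform import Rotation as Ro
def state():
    s=sense(); R=Ro.from_quat(s["ee_rot"],scalar_first=True); M=R.as_matrix()
    print("t%.2f"%s["time_s"],"tcp",s["eef_pos"].round(1),"yaw_y %.2f"%np.degrees(np.arctan2(M[1,1],M[0,1])),"F",s["force"].round(1),"T",s["wrist_torque"].round(3),"w %.3f g %.1f"%(s["grip_width"],s["grip_force"]),"q",s["joints"].round(2))
    return s,R
def go(x,y,z,yaw):
    s,R=state(); a=np.radians(yaw); Y=np.array([np.cos(a),np.sin(a),0]);Z=np.array([0,0,-1.]);X=np.cross(Y,Z)
    T=Ro.from_matrix(np.stack([X,Y,Z],1)); 
    print("offset cm",(R.inv().apply(np.array([x,y,z])-s["eef_pos"])/10).round(2),"rot",np.degrees((R.inv()*T).as_rotvec()).round(2))
E
python3 -c "
from h import *
go(482,104.8,200,-22.8)"
```

```text
t0.30 tcp [155.5 501.4 303.7] yaw_y 72.77 F [ 0.1 -0.1  0.2] T [ 0.025  0.043 -0.013] w 1.001 g 0.0 q [ 1.05  0.31  1.5  -0.    1.33 -0.22]
offset cm [-42.93 -28.2   10.38] rot [-2.000e-02  2.000e-02  9.557e+01]
```

Request:
step_arm:
  plan:
    - {"offset": [-42.9, -28.2, 10.4], "rot": [0, 0, 96], "gripper": 8.5}
    - {"offset": [-42.9, -28.2, 10.4], "rot": [0, 0, 96], "gripper": 8.5}
    - {"offset": [-42.9, -28.2, 10.4], "rot": [0, 0, 96], "gripper": 8.5}
    - {"offset": [-42.9, -28.2, 10.4], "rot": [0, 0, 96], "gripper": 8.5}
    - {"offset": [-42.9, -28.2, 10.4], "rot": [0, 0, 96], "gripper": 8.5}
    - {"offset": [-42.9, -28.2, 10.4], "rot": [0, 0, 96], "gripper": 8.5}
    - {"offset": [-42.9, -28.2, 10.4], "rot": [0, 0, 96], "gripper": 8.5}
    - {"offset": [-42.9, -28.2, 10.4], "rot": [0, 0, 96], "gripper": 8.5}
    - {"offset": [-42.9, -28.2, 10.4], "rot": [0, 0, 96], "gripper": 8.5}
    - {"offset": [-42.9, -28.2, 10.4], "rot": [0, 0, 96], "gripper": 8.5}
    - {"offset": [-42.9, -28.2, 10.4], "rot": [0, 0, 96], "gripper": 8.5}
    - {"offset": [-42.9, -28.2, 10.4], "rot": [0, 0, 96], "gripper": 8.5}

```text
time_s: 1.5
eef_pos: [483.0, 102.7, 199.1]
ee_rot: [-0.0, 0.837, 0.547, -0.0]
force: [1.0, -0.2, 0.3]
grip_width: 0.997
grip_force: 0.0
```

Request:
step_arm:
  plan:
    - {"offset": [0, 0, 0], "rot": [0, 0, 0], "gripper": 8.5}
    - {"offset": [0, 0, 0], "rot": [0, 0, 0], "gripper": 8.5}

```text
time_s: 1.7
eef_pos: [481.2, 105.8, 200.1]
ee_rot: [-0.0, 0.834, 0.552, 0.0]
force: [-0.1, 0.5, 0.6]
grip_width: 0.999
grip_force: 0.0
```

```bash
python3 -c "
from h import *
go(482,104.8,135,-23.3)"
```

```text
t1.70 tcp [481.2 105.8 200.1] yaw_y -23.05 F [-0.1  0.5  0.6] T [-0.019  0.078  0.033] w 0.999 g 0.0 q [-0.02  0.35  1.73  0.    1.05  0.38]
offset cm [-0.06  0.11  6.51] rot [-0.   -0.01  0.25]
```

Request:
step_arm:
  plan:
    - {"offset": [-0.05, 0.1, 4], "rot": [0, 0, 0], "gripper": 8.5}
    - {"offset": [-0.05, 0.1, 6.5], "rot": [0, 0, 0], "gripper": 5}
    - {"offset": [-0.05, 0.1, 6.5], "rot": [0, 0, 0], "gripper": 0.6}
    - {"offset": [-0.05, 0.1, 6.5], "rot": [0, 0, 0], "gripper": 0.6}
    - {"offset": [-0.05, 0.1, 6.5], "rot": [0, 0, 0], "gripper": 0.6}
    - {"offset": [-0.05, 0.1, 6.5], "rot": [0, 0, 0], "gripper": 0.6}
    - {"offset": [-0.05, 0.1, 6.5], "rot": [0, 0, 0], "gripper": 0.6}
    - {"offset": [-0.05, 0.1, 6.5], "rot": [0, 0, 0], "gripper": 0.6}
    - {"offset": [-0.05, 0.1, 6.5], "rot": [0, 0, 0], "gripper": 0.6}
    - {"offset": [-0.05, 0.1, 6.5], "rot": [0, 0, 0], "gripper": 0.6}
  squeeze: 40

```text
time_s: 2.7
eef_pos: [482.7, 104.4, 136.3]
ee_rot: [0.0, 0.835, 0.55, 0.001]
force: [-3.8, 2.2, 7.8]
grip_width: 0.129
grip_force: 42.2
```

```bash
python3 -c "
from h import *
for i in range(3):state()"
```

```text
t2.70 tcp [482.7 104.4 136.3] yaw_y -23.22 F [-3.8  2.2  7.8] T [ 0.313  0.601 -0.007] w 0.129 g 42.2 q [-0.02  0.45  1.79  0.    0.9   0.38]
t2.70 tcp [482.7 104.4 136.3] yaw_y -23.22 F [-3.8  2.2  7.8] T [ 0.313  0.601 -0.007] w 0.129 g 42.2 q [-0.02  0.45  1.79  0.    0.9   0.38]
t2.70 tcp [482.7 104.4 136.3] yaw_y -23.22 F [-3.8  2.2  7.8] T [ 0.313  0.601 -0.007] w 0.129 g 42.2 q [-0.02  0.45  1.79  0.    0.9   0.38]
```

Request:
step_arm:
  plan:
    - {"offset": [0, 0, -0.12], "rot": [0, 0, 0], "gripper": 0.6}
    - {"offset": [0, 0, -0.12], "rot": [0, 0, 1], "gripper": 0.6}
    - {"offset": [0, 0, -0.12], "rot": [0, 0, 2], "gripper": 0.6}
    - {"offset": [0, 0, -0.12], "rot": [0, 0, 3], "gripper": 0.6}
    - {"offset": [0, 0, -0.12], "rot": [0, 0, 3], "gripper": 0.6}
    - {"offset": [0, 0, -0.12], "rot": [0, 0, 3], "gripper": 0.6}
  squeeze: 80

```text
time_s: 3.3
eef_pos: [482.6, 104.3, 136.5]
ee_rot: [0.0, 0.849, 0.528, 0.0]
force: [-0.8, 5.0, 6.9]
grip_width: 0.122
grip_force: 80.8
```

```bash
python3 -c "
from h import *
state()"
```

```text
t3.30 tcp [482.6 104.3 136.5] yaw_y -26.23 F [-0.8  5.   6.9] T [0.944 0.1   0.151] w 0.122 g 80.8 q [-0.02  0.45  1.79  0.    0.9   0.43]
```

Request:
step_arm:
  plan:
    - {"offset": [0, 0, 0], "rot": [0, 0, 1], "gripper": 0.6}
    - {"offset": [0, 0, 0], "rot": [0, 0, 2], "gripper": 0.6}
    - {"offset": [0, 0, 0], "rot": [0, 0, 2], "gripper": 0.6}

```text
time_s: 3.6
eef_pos: [482.6, 104.4, 136.5]
ee_rot: [-0.0, 0.858, 0.513, 0.0]
force: [-0.4, 5.2, 6.3]
grip_width: 0.119
grip_force: 80.9
```

```bash
python3 -c "
from h import *
state()"
```

```text
t3.60 tcp [482.6 104.4 136.5] yaw_y -28.25 F [-0.4  5.2  6.3] T [0.963 0.218 0.183] w 0.119 g 80.9 q [-0.02  0.45  1.79  0.    0.9   0.47]
```

Request:
step_arm:
  plan:
    - {"offset": [0, 0, 0], "rot": [0, 0, 1], "gripper": 0.6}
    - {"offset": [0, 0, 0], "rot": [0, 0, 2], "gripper": 0.6}
    - {"offset": [0, 0, 0], "rot": [0, 0, 2], "gripper": 0.6}

```text
time_s: 3.9
eef_pos: [482.5, 104.4, 136.5]
ee_rot: [-0.0, 0.867, 0.498, 0.0]
force: [-1.6, 5.6, 5.7]
grip_width: 0.118
grip_force: 81.0
```

Run:
```python
from h import *
state()
a=cam("top");P=cloud(a)[180:260,160:265].reshape(-1,3)
Q=P[(P[:,2]>49)&(P[:,2]<54)]
c=np.array([482,104.8]);r=np.linalg.norm(Q[:,:2]-c,axis=1);Q=Q[(r>28)&(r<54)]
m=Q[:,:2].mean(0)-c;print(len(Q),m,np.degrees(np.arctan2(-m[1],-m[0])))
b=cam("side");v=np.vstack([cv2.resize(x["color"][r0:r0+55,c0:c0+100],None,fx=5,fy=5,interpolation=2)for x,r0,c0 in((a,190,160),(b,155,300))])
cv2.imwrite("pics/k.png",v[:,:,::-1])
o=np.load("c.npz")["top"][180:260,160:265].reshape(-1,3);Q=o[(o[:,2]>49)&(o[:,2]<54)];r=np.linalg.norm(Q[:,:2]-c,axis=1);Q=Q[(r>28)&(r<54)]
m=Q[:,:2].mean(0)-c;print(len(Q),m,np.degrees(np.arctan2(-m[1],-m[0])))
```

```text
t3.90 tcp [482.5 104.4 136.5] yaw_y -30.25 F [-1.6  5.6  5.7] T [0.962 0.291 0.114] w 0.118 g 81.0 q [-0.02  0.45  1.79  0.    0.9   0.5 ]
84 [-19.42140863 -34.54685959] 60.65635876592158
79 [-16.7854022  -36.64517299] 65.38974793758074
```

View pics/k.png

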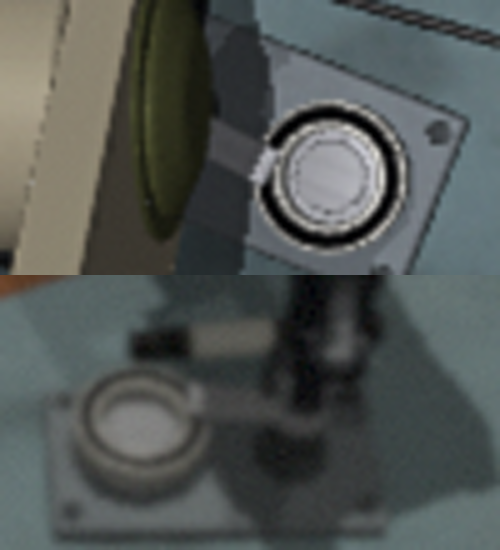

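The picture shows the tongue (upper half, tip at about (265,165)) turned about 4.7° clockwise, so the clamp is moving against its drag and the knob is gripped. I continue clockwise.

Request:
step_arm:
  plan:
    - {"offset": [0, 0, 0], "rot": [0, 0, 1.3], "gripper": 0.6}
    - {"offset": [0, 0, 0], "rot": [0, 0, 2.6], "gripper": 0.6}
    - {"offset": [0, 0, 0], "rot": [0, 0, 4], "gripper": 0.6}
    - {"offset": [0, 0, 0], "rot": [0, 0, 4], "gripper": 0.6}

```text
time_s: 4.4
eef_pos: [482.4, 104.4, 136.5]
ee_rot: [-0.0, 0.884, 0.468, 0.0]
force: [-2.6, 5.8, 6.5]
grip_width: 0.12
grip_force: 81.1
```

```bash
python3 -c "
from h import *
state()"
```

```text
t4.40 tcp [482.4 104.4 136.5] yaw_y -34.24 F [-2.6  5.8  6.5] T [1.07  0.309 0.375] w 0.120 g 81.1 q [-0.02  0.45  1.79  0.    0.9   0.57]
```

Request:
step_arm:
  plan:
    - {"offset": [0, 0, 0], "rot": [0, 0, 1], "gripper": 0.6}
    - {"offset": [0, 0, 0], "rot": [0, 0, 1.5], "gripper": 0.6}
    - {"offset": [0, 0, 0], "rot": [0, 0, 1.5], "gripper": 0.6}

```text
time_s: 4.7
eef_pos: [482.4, 104.4, 136.5]
ee_rot: [-0.0, 0.89, 0.456, 0.0]
force: [-2.8, 4.8, 6.4]
grip_width: 0.122
grip_force: 81.2
```

```bash
python3 -c "
from h import *
state()"
```

```text
t4.70 tcp [482.4 104.4 136.5] yaw_y -35.70 F [-2.8  4.8  6.4] T [1.127 0.375 0.388] w 0.122 g 81.2 q [-0.02  0.45  1.79  0.    0.9   0.6 ]
```

Request:
step_arm:
  plan:
    - {"offset": [0, 0, 0], "rot": [0, 0, 0.7], "gripper": 0.6}
    - {"offset": [0, 0, 0], "rot": [0, 0, 1.2], "gripper": 0.6}
    - {"offset": [0, 0, 0], "rot": [0, 0, 1.2], "gripper": 0.6}

```text
time_s: 5.0
eef_pos: [482.4, 104.4, 136.5]
ee_rot: [-0.0, 0.895, 0.447, 0.0]
force: [-2.7, 5.9, 7.6]
grip_width: 0.124
grip_force: 81.2
```

```bash
python3 -c "
from h import *
state()"
```

```text
t5.00 tcp [482.4 104.4 136.5] yaw_y -36.90 F [-2.7  5.9  7.6] T [1.146 0.392 0.498] w 0.124 g 81.2 q [-0.02  0.45  1.79  0.    0.9   0.62]
```

Request:
step_arm:
  plan:
    - {"offset": [0, 0, 0], "rot": [0, 0, -2], "gripper": 0.6}
    - {"offset": [0, 0, 0], "rot": [0, 0, -4], "gripper": 0.6}
    - {"offset": [0, 0, 0], "rot": [0, 0, -6], "gripper": 0.6}
    - {"offset": [0, 0, 0], "rot": [0, 0, -8], "gripper": 0.6}
    - {"offset": [0, 0, 0], "rot": [0, 0, -10], "gripper": 0.6}
    - {"offset": [0, 0, 0], "rot": [0, 0, -10], "gripper": 0.6}

```text
time_s: 5.6
eef_pos: [482.6, 104.3, 136.5]
ee_rot: [-0.0, 0.852, 0.523, 0.0]
force: [-0.2, 5.6, 5.5]
grip_width: 0.116
grip_force: 80.9
```

```bash
python3 -c "
from h import *
state()"
```

```text
t5.60 tcp [482.6 104.3 136.5] yaw_y -26.92 F [-0.2  5.6  5.5] T [ 0.934  0.219 -0.09 ] w 0.116 g 80.9 q [-0.03  0.45  1.79  0.    0.9   0.44]
```

Request:
step_arm:
  plan:
    - {"offset": [0, 0, 0], "rot": [0, 0, -1.5], "gripper": 0.6}
    - {"offset": [0, 0, 0], "rot": [0, 0, -3], "gripper": 0.6}
    - {"offset": [0, 0, 0], "rot": [0, 0, -4], "gripper": 0.6}
    - {"offset": [0, 0, 0], "rot": [0, 0, -4], "gripper": 0.6}

```text
time_s: 6.0
eef_pos: [482.7, 104.3, 136.5]
ee_rot: [-0.0, 0.834, 0.552, 0.001]
force: [0.3, 4.5, 4.8]
grip_width: 0.124
grip_force: 80.8
```

```bash
python3 -c "
from h import *
state()"
```

```text
t6.00 tcp [482.7 104.3 136.5] yaw_y -22.94 F [0.3 4.5 4.8] T [ 0.882  0.092 -0.207] w 0.124 g 80.8 q [-0.03  0.45  1.79  0.    0.9   0.37]
```

Request:
step_arm:
  plan:
    - {"offset": [0, 0, 0], "rot": [0, 0, -1], "gripper": 0.6}
    - {"offset": [0, 0, 0], "rot": [0, 0, -2], "gripper": 0.6}
    - {"offset": [0, 0, 0], "rot": [0, 0, -3], "gripper": 0.6}
    - {"offset": [0, 0, 0], "rot": [0, 0, -3], "gripper": 0.6}

```text
time_s: 6.4
eef_pos: [482.8, 104.3, 136.5]
ee_rot: [0.0, 0.819, 0.574, 0.001]
force: [0.2, 4.9, 5.2]
grip_width: 0.12
grip_force: 80.8
```

```bash
python3 -c "
from h import *
state()"
```

```text
t6.40 tcp [482.8 104.3 136.5] yaw_y -19.94 F [0.2 4.9 5.2] T [ 0.888  0.024 -0.155] w 0.120 g 80.8 q [-0.03  0.45  1.79  0.    0.9   0.32]
```

Still moving at its drag.

Request:
step_arm:
  plan:
    - {"offset": [0, 0, 0], "rot": [0, 0, -1.5], "gripper": 0.6}
    - {"offset": [0, 0, 0], "rot": [0, 0, -3], "gripper": 0.6}
    - {"offset": [0, 0, 0], "rot": [0, 0, -4.5], "gripper": 0.6}
    - {"offset": [0, 0, 0], "rot": [0, 0, -4.5], "gripper": 0.6}

```text
time_s: 6.8
eef_pos: [482.9, 104.2, 136.5]
ee_rot: [0.0, 0.795, 0.606, 0.001]
force: [1.4, 5.4, 6.1]
grip_width: 0.119
grip_force: 80.8
```

```bash
python3 -c "
from h import *
state()"
```

```text
t6.80 tcp [482.9 104.2 136.5] yaw_y -15.40 F [1.4 5.4 6.1] T [ 0.928 -0.126 -0.191] w 0.119 g 80.8 q [-0.03  0.45  1.79  0.    0.9   0.24]
```

Request:
step_arm:
  plan:
    - {"offset": [0, 0, 0], "rot": [0, 0, -1.5], "gripper": 0.6}
    - {"offset": [0, 0, 0], "rot": [0, 0, -3], "gripper": 0.6}
    - {"offset": [0, 0, 0], "rot": [0, 0, -4], "gripper": 0.6}
    - {"offset": [0, 0, 0], "rot": [0, 0, -4], "gripper": 0.6}

```text
time_s: 7.2
eef_pos: [483.0, 104.2, 136.5]
ee_rot: [0.0, 0.774, 0.633, 0.001]
force: [2.0, 4.6, 4.4]
grip_width: 0.118
grip_force: 80.8
```

```bash
python3 -c "
from h import *
state()"
```

```text
t7.20 tcp [483.  104.2 136.5] yaw_y -11.42 F [2.  4.6 4.4] T [ 0.87  -0.269 -0.192] w 0.118 g 80.8 q [-0.03  0.45  1.79  0.    0.9   0.17]
```

Request:
step_arm:
  plan:
    - {"offset": [0, 0, 0], "rot": [0, 0, -1.5], "gripper": 0.6}
    - {"offset": [0, 0, 0], "rot": [0, 0, -3], "gripper": 0.6}
    - {"offset": [0, 0, 0], "rot": [0, 0, -4.5], "gripper": 0.6}
    - {"offset": [0, 0, 0], "rot": [0, 0, -4.5], "gripper": 0.6}

```text
time_s: 7.6
eef_pos: [483.1, 104.2, 136.5]
ee_rot: [0.001, 0.748, 0.663, 0.001]
force: [1.5, 4.6, 4.4]
grip_width: 0.12
grip_force: 80.6
```

```bash
python3 -c "
from h import *
state()"
```

```text
t7.60 tcp [483.1 104.2 136.5] yaw_y -6.90 F [1.5 4.6 4.4] T [ 0.891 -0.423 -0.125] w 0.120 g 80.6 q [-0.03  0.45  1.79  0.    0.9   0.09]
```

Request:
step_arm:
  plan:
    - {"offset": [0, 0, 0], "rot": [0, 0, -1.5], "gripper": 0.6}
    - {"offset": [0, 0, 0], "rot": [0, 0, -3], "gripper": 0.6}
    - {"offset": [0, 0, 0], "rot": [0, 0, -4.5], "gripper": 0.6}
    - {"offset": [0, 0, 0], "rot": [0, 0, -4.5], "gripper": 0.6}

```text
time_s: 8.0
eef_pos: [483.2, 104.2, 136.5]
ee_rot: [0.001, 0.722, 0.692, 0.001]
force: [3.0, 4.9, 2.6]
grip_width: 0.125
grip_force: 80.6
```

```bash
python3 -c "
from h import *
state()"
```

```text
t8.00 tcp [483.2 104.2 136.5] yaw_y -2.40 F [3.  4.9 2.6] T [ 0.882 -0.611 -0.164] w 0.125 g 80.6 q [-0.03  0.45  1.79  0.    0.9   0.02]
```

Request:
step_arm:
  plan:
    - {"offset": [0, 0, 0], "rot": [0, 0, -1.5], "gripper": 0.6}
    - {"offset": [0, 0, 0], "rot": [0, 0, -3], "gripper": 0.6}
    - {"offset": [0, 0, 0], "rot": [0, 0, -4], "gripper": 0.6}
    - {"offset": [0, 0, 0], "rot": [0, 0, -4], "gripper": 0.6}

```text
time_s: 8.4
eef_pos: [483.3, 104.2, 136.5]
ee_rot: [0.001, 0.697, 0.717, 0.001]
force: [3.6, 5.1, 3.3]
grip_width: 0.12
grip_force: 80.6
```

```bash
python3 -c "
from h import *
state()"
```

```text
t8.40 tcp [483.3 104.2 136.5] yaw_y 1.56 F [3.6 5.1 3.3] T [ 0.868 -0.631 -0.378] w 0.120 g 80.6 q [-0.03  0.45  1.79  0.    0.9  -0.05]
```

Binding counter-clockwise; a little more.

Request:
step_arm:
  plan:
    - {"offset": [0, 0, 0], "rot": [0, 0, -1], "gripper": 0.6}
    - {"offset": [0, 0, 0], "rot": [0, 0, -2], "gripper": 0.6}
    - {"offset": [0, 0, 0], "rot": [0, 0, -2], "gripper": 0.6}

```text
time_s: 8.7
eef_pos: [483.4, 104.2, 136.5]
ee_rot: [0.001, 0.685, 0.729, 0.001]
force: [3.4, 6.4, 3.7]
grip_width: 0.119
grip_force: 80.6
```

```bash
python3 -c "
from h import *
state()"
```

```text
t8.70 tcp [483.4 104.2 136.5] yaw_y 3.54 F [3.4 6.4 3.7] T [ 0.859 -0.63  -0.438] w 0.119 g 80.6 q [-0.03  0.45  1.79  0.    0.9  -0.09]
```

Request:
step_arm:
  plan:
    - {"offset": [0, 0, 0], "rot": [0, 0, -0.4], "gripper": 0.6}
    - {"offset": [0, 0, 0], "rot": [0, 0, -0.8], "gripper": 0.6}
    - {"offset": [0, 0, 0], "rot": [0, 0, -0.8], "gripper": 0.6}

```text
time_s: 9.0
eef_pos: [483.4, 104.2, 136.5]
ee_rot: [0.001, 0.68, 0.733, 0.001]
force: [3.7, 5.8, 3.0]
grip_width: 0.119
grip_force: 80.6
```

```bash
python3 -c "
from h import *
state()"
```

```text
t9.00 tcp [483.4 104.2 136.5] yaw_y 4.32 F [3.7 5.8 3. ] T [ 0.905 -0.664 -0.514] w 0.119 g 80.6 q [-0.03  0.45  1.79  0.    0.9  -0.1 ]
```

Request:
step_arm:
  plan:
    - {"offset": [0, 0, 0], "rot": [0, 0, 2], "gripper": 0.6}
    - {"offset": [0, 0, 0], "rot": [0, 0, 4], "gripper": 0.6}
    - {"offset": [0, 0, 0], "rot": [0, 0, 6], "gripper": 0.6}
    - {"offset": [0, 0, 0], "rot": [0, 0, 8], "gripper": 0.6}
    - {"offset": [0, 0, 0], "rot": [0, 0, 10], "gripper": 0.6}
    - {"offset": [0, 0, 0], "rot": [0, 0, 10], "gripper": 0.6}

```text
time_s: 9.6
eef_pos: [483.2, 104.2, 136.5]
ee_rot: [0.001, 0.741, 0.671, 0.001]
force: [3.5, 5.2, 3.6]
grip_width: 0.121
grip_force: 80.6
```

```bash
python3 -c "
from h import *
state()"
```

```text
t9.60 tcp [483.2 104.2 136.5] yaw_y -5.65 F [3.5 5.2 3.6] T [ 0.939 -0.5    0.13 ] w 0.121 g 80.6 q [-0.03  0.45  1.79  0.    0.9   0.07]
```

Request:
step_arm:
  plan:
    - {"offset": [0, 0, 0], "rot": [0, 0, 1.5], "gripper": 0.6}
    - {"offset": [0, 0, 0], "rot": [0, 0, 3], "gripper": 0.6}
    - {"offset": [0, 0, 0], "rot": [0, 0, 4.5], "gripper": 0.6}
    - {"offset": [0, 0, 0], "rot": [0, 0, 4.5], "gripper": 0.6}

```text
time_s: 10.0
eef_pos: [483.1, 104.2, 136.5]
ee_rot: [0.001, 0.767, 0.642, 0.001]
force: [2.5, 5.0, 3.5]
grip_width: 0.119
grip_force: 80.7
```

```bash
python3 -c "
from h import *
state()"
```

```text
t10.00 tcp [483.1 104.2 136.5] yaw_y -10.14 F [2.5 5.  3.5] T [ 0.9   -0.306  0.211] w 0.119 g 80.7 q [-0.03  0.45  1.79  0.    0.9   0.15]
```

Request:
step_arm:
  plan:
    - {"offset": [0, 0, 0], "rot": [0, 0, 1.5], "gripper": 0.6}
    - {"offset": [0, 0, 0], "rot": [0, 0, 3], "gripper": 0.6}
    - {"offset": [0, 0, 0], "rot": [0, 0, 4.5], "gripper": 0.6}
    - {"offset": [0, 0, 0], "rot": [0, 0, 4.5], "gripper": 0.6}

```text
time_s: 10.4
eef_pos: [482.9, 104.2, 136.5]
ee_rot: [0.0, 0.791, 0.611, 0.001]
force: [1.4, 4.9, 5.2]
grip_width: 0.119
grip_force: 80.8
```

```bash
python3 -c "
from h import *
state()"
```

```text
t10.40 tcp [482.9 104.2 136.5] yaw_y -14.64 F [1.4 4.9 5.2] T [ 0.928 -0.214  0.167] w 0.119 g 80.8 q [-0.03  0.45  1.79  0.    0.9   0.23]
```

Request:
step_arm:
  plan:
    - {"offset": [0, 0, 0], "rot": [0, 0, 1.5], "gripper": 0.6}
    - {"offset": [0, 0, 0], "rot": [0, 0, 3], "gripper": 0.6}
    - {"offset": [0, 0, 0], "rot": [0, 0, 4.5], "gripper": 0.6}
    - {"offset": [0, 0, 0], "rot": [0, 0, 4.5], "gripper": 0.6}

```text
time_s: 10.8
eef_pos: [482.8, 104.3, 136.5]
ee_rot: [0.0, 0.815, 0.58, 0.001]
force: [0.5, 5.2, 5.6]
grip_width: 0.121
grip_force: 80.9
```

```bash
python3 -c "
from h import *
state()"
```

```text
t10.80 tcp [482.8 104.3 136.5] yaw_y -19.14 F [0.5 5.2 5.6] T [ 0.897 -0.039  0.165] w 0.121 g 80.9 q [-0.03  0.45  1.79  0.    0.9   0.31]
```

Request:
step_arm:
  plan:
    - {"offset": [0, 0, 0], "rot": [0, 0, 1.5], "gripper": 0.6}
    - {"offset": [0, 0, 0], "rot": [0, 0, 3], "gripper": 0.6}
    - {"offset": [0, 0, 0], "rot": [0, 0, 4.5], "gripper": 0.6}
    - {"offset": [0, 0, 0], "rot": [0, 0, 4.5], "gripper": 0.6}

```text
time_s: 11.2
eef_pos: [482.7, 104.3, 136.5]
ee_rot: [0.0, 0.837, 0.547, 0.0]
force: [0.3, 5.6, 5.4]
grip_width: 0.121
grip_force: 81.0
```

```bash
python3 -c "
from h import *
state()"
```

```text
t11.20 tcp [482.7 104.3 136.5] yaw_y -23.63 F [0.3 5.6 5.4] T [0.977 0.044 0.144] w 0.121 g 81.0 q [-0.03  0.45  1.79  0.    0.9   0.39]
```

Request:
step_arm:
  plan:
    - {"offset": [0, 0, 0], "rot": [0, 0, 1.5], "gripper": 0.6}
    - {"offset": [0, 0, 0], "rot": [0, 0, 3], "gripper": 0.6}
    - {"offset": [0, 0, 0], "rot": [0, 0, 4.5], "gripper": 0.6}
    - {"offset": [0, 0, 0], "rot": [0, 0, 4.5], "gripper": 0.6}

```text
time_s: 11.6
eef_pos: [482.6, 104.3, 136.5]
ee_rot: [0.0, 0.858, 0.514, 0.0]
force: [-1.3, 5.1, 6.5]
grip_width: 0.126
grip_force: 81.1
```

```bash
python3 -c "
from h import *
state()"
```

```text
t11.60 tcp [482.6 104.3 136.5] yaw_y -28.14 F [-1.3  5.1  6.5] T [1.023 0.166 0.186] w 0.126 g 81.1 q [-0.02  0.45  1.79  0.    0.9   0.47]
```

Request:
step_arm:
  plan:
    - {"offset": [0, 0, 0], "rot": [0, 0, 1.5], "gripper": 0.6}
    - {"offset": [0, 0, 0], "rot": [0, 0, 3], "gripper": 0.6}
    - {"offset": [0, 0, 0], "rot": [0, 0, 4], "gripper": 0.6}
    - {"offset": [0, 0, 0], "rot": [0, 0, 4], "gripper": 0.6}

```text
time_s: 12.0
eef_pos: [482.5, 104.4, 136.5]
ee_rot: [-0.0, 0.875, 0.484, 0.0]
force: [-1.9, 6.3, 6.7]
grip_width: 0.116
grip_force: 81.1
```

```bash
python3 -c "
from h import *
state()"
```

```text
t12.00 tcp [482.5 104.4 136.5] yaw_y -32.12 F [-1.9  6.3  6.7] T [1.032 0.258 0.194] w 0.116 g 81.1 q [-0.02  0.45  1.79  0.    0.9   0.54]
```

Request:
step_arm:
  plan:
    - {"offset": [0, 0, 0], "rot": [0, 0, 1.5], "gripper": 0.6}
    - {"offset": [0, 0, 0], "rot": [0, 0, 3], "gripper": 0.6}
    - {"offset": [0, 0, 0], "rot": [0, 0, 4], "gripper": 0.6}
    - {"offset": [0, 0, 0], "rot": [0, 0, 4], "gripper": 0.6}

```text
time_s: 12.4
eef_pos: [482.4, 104.5, 136.5]
ee_rot: [-0.0, 0.891, 0.453, 0.0]
force: [-1.2, 6.1, 8.3]
grip_width: 0.12
grip_force: 81.1
```

```bash
python3 -c "
from h import *
state()"
```

```text
t12.40 tcp [482.4 104.5 136.5] yaw_y -36.12 F [-1.2  6.1  8.3] T [1.176 0.37  0.11 ] w 0.120 g 81.1 q [-0.02  0.45  1.79  0.    0.9   0.61]
```

Further than the first arc; carrying on.

Request:
step_arm:
  plan:
    - {"offset": [0, 0, 0], "rot": [0, 0, 1.5], "gripper": 0.6}
    - {"offset": [0, 0, 0], "rot": [0, 0, 3], "gripper": 0.6}
    - {"offset": [0, 0, 0], "rot": [0, 0, 4], "gripper": 0.6}
    - {"offset": [0, 0, 0], "rot": [0, 0, 4], "gripper": 0.6}

```text
time_s: 12.8
eef_pos: [482.3, 104.5, 136.5]
ee_rot: [-0.0, 0.907, 0.422, 0.0]
force: [-2.9, 7.4, 7.6]
grip_width: 0.121
grip_force: 81.2
```

```bash
python3 -c "
from h import *
state()"
```

```text
t12.80 tcp [482.3 104.5 136.5] yaw_y -40.12 F [-2.9  7.4  7.6] T [1.214 0.449 0.137] w 0.121 g 81.2 q [-0.02  0.45  1.79  0.    0.9   0.68]
```

Request:
step_arm:
  plan:
    - {"offset": [0, 0, 0], "rot": [0, 0, 1.5], "gripper": 0.6}
    - {"offset": [0, 0, 0], "rot": [0, 0, 3], "gripper": 0.6}
    - {"offset": [0, 0, 0], "rot": [0, 0, 4], "gripper": 0.6}
    - {"offset": [0, 0, 0], "rot": [0, 0, 4], "gripper": 0.6}

```text
time_s: 13.2
eef_pos: [482.2, 104.6, 136.5]
ee_rot: [-0.0, 0.921, 0.39, -0.0]
force: [-2.4, 7.7, 7.9]
grip_width: 0.121
grip_force: 81.3
```

```bash
python3 -c "
from h import *
state()"
```

```text
t13.20 tcp [482.2 104.6 136.5] yaw_y -44.12 F [-2.4  7.7  7.9] T [1.313 0.52  0.123] w 0.121 g 81.3 q [-0.02  0.45  1.79  0.    0.9   0.74]
```

Request:
step_arm:
  plan:
    - {"offset": [0, 0, 0], "rot": [0, 0, 1.5], "gripper": 0.6}
    - {"offset": [0, 0, 0], "rot": [0, 0, 3], "gripper": 0.6}
    - {"offset": [0, 0, 0], "rot": [0, 0, 4], "gripper": 0.6}
    - {"offset": [0, 0, 0], "rot": [0, 0, 4], "gripper": 0.6}

```text
time_s: 13.6
eef_pos: [482.1, 104.7, 136.4]
ee_rot: [-0.0, 0.934, 0.358, -0.0]
force: [-2.9, 7.7, 8.2]
grip_width: 0.122
grip_force: 81.5
```

```bash
python3 -c "
from h import *
state()"
```

```text
t13.60 tcp [482.1 104.7 136.4] yaw_y -48.08 F [-2.9  7.7  8.2] T [1.416 0.538 0.426] w 0.122 g 81.5 q [-0.02  0.45  1.79  0.    0.9   0.81]
```

Request:
step_arm:
  plan:
    - {"offset": [0, 0, 0], "rot": [0, 0, 0.7], "gripper": 0.6}
    - {"offset": [0, 0, 0], "rot": [0, 0, 1.4], "gripper": 0.6}
    - {"offset": [0, 0, 0], "rot": [0, 0, 1.4], "gripper": 0.6}

```text
time_s: 13.9
eef_pos: [482.1, 104.7, 136.5]
ee_rot: [-0.0, 0.938, 0.347, -0.0]
force: [-4.3, 7.9, 9.8]
grip_width: 0.119
grip_force: 81.6
```

```bash
python3 -c "
from h import *
state()"
```

```text
t13.90 tcp [482.1 104.7 136.5] yaw_y -49.45 F [-4.3  7.9  9.8] T [1.449 0.538 0.627] w 0.119 g 81.6 q [-0.02  0.45  1.79  0.    0.9   0.84]
```

Request:
step_arm:
  plan:
    - {"offset": [0, 0, 0], "rot": [0, 0, -3], "gripper": 0.6}
    - {"offset": [0, 0, 0], "rot": [0, 0, -7], "gripper": 0.6}
    - {"offset": [0, 0, 0], "rot": [0, 0, -12], "gripper": 0.6}
    - {"offset": [0, 0, 0], "rot": [0, 0, -17], "gripper": 0.6}
    - {"offset": [0, 0, 0], "rot": [0, 0, -22], "gripper": 0.6}
    - {"offset": [0, 0, 0], "rot": [0, 0, -27], "gripper": 0.6}
    - {"offset": [0, 0, 0], "rot": [0, 0, -32], "gripper": 0.6}
    - {"offset": [0, 0, 0], "rot": [0, 0, -37], "gripper": 0.6}
    - {"offset": [0, 0, 0], "rot": [0, 0, -42], "gripper": 0.6}
    - {"offset": [0, 0, 0], "rot": [0, 0, -46], "gripper": 0.6}
    - {"offset": [0, 0, 0], "rot": [0, 0, -48], "gripper": 0.6}
    - {"offset": [0, 0, 0], "rot": [0, 0, -48], "gripper": 0.6}

```text
time_s: 15.1
eef_pos: [483.3, 104.2, 136.5]
ee_rot: [0.001, 0.716, 0.698, 0.001]
force: [4.0, 6.0, 3.4]
grip_width: 0.117
grip_force: 80.5
```

```bash
python3 -c "
from h import *
state()"
```

```text
t15.10 tcp [483.3 104.2 136.5] yaw_y -1.48 F [4.  6.  3.4] T [ 0.876 -0.551 -0.165] w 0.117 g 80.5 q [-0.03  0.45  1.79  0.    0.9   0.  ]
```

Request:
step_arm:
  plan:
    - {"offset": [0, 0, 0], "rot": [0, 0, -1.5], "gripper": 0.6}
    - {"offset": [0, 0, 0], "rot": [0, 0, -3], "gripper": 0.6}
    - {"offset": [0, 0, 0], "rot": [0, 0, -4.5], "gripper": 0.6}
    - {"offset": [0, 0, 0], "rot": [0, 0, -4.5], "gripper": 0.6}

```text
time_s: 15.5
eef_pos: [483.4, 104.2, 136.5]
ee_rot: [0.001, 0.688, 0.725, 0.001]
force: [3.6, 4.2, 2.4]
grip_width: 0.123
grip_force: 80.4
```

```bash
python3 -c "
from h import *
state()"
```

```text
t15.50 tcp [483.4 104.2 136.5] yaw_y 3.00 F [3.6 4.2 2.4] T [ 0.888 -0.747 -0.159] w 0.123 g 80.4 q [-0.03  0.45  1.79  0.    0.9  -0.08]
```

Request:
step_arm:
  plan:
    - {"offset": [0, 0, 0], "rot": [0, 0, -1.5], "gripper": 0.6}
    - {"offset": [0, 0, 0], "rot": [0, 0, -3], "gripper": 0.6}
    - {"offset": [0, 0, 0], "rot": [0, 0, -4.5], "gripper": 0.6}
    - {"offset": [0, 0, 0], "rot": [0, 0, -4.5], "gripper": 0.6}

```text
time_s: 15.9
eef_pos: [483.5, 104.2, 136.5]
ee_rot: [0.001, 0.659, 0.752, 0.001]
force: [3.9, 5.4, 2.5]
grip_width: 0.116
grip_force: 80.3
```

```bash
python3 -c "
from h import *
state()"
```

```text
t15.90 tcp [483.5 104.2 136.5] yaw_y 7.49 F [3.9 5.4 2.5] T [ 0.935 -0.792 -0.135] w 0.116 g 80.3 q [-0.03  0.45  1.79  0.    0.9  -0.16]
```

The knob is free counter-clockwise. It needs 28.5° more to reach about 1.0 rad.

Request:
step_arm:
  plan:
    - {"offset": [0, 0, 0], "rot": [0, 0, -3], "gripper": 0.6}
    - {"offset": [0, 0, 0], "rot": [0, 0, -6.5], "gripper": 0.6}
    - {"offset": [0, 0, 0], "rot": [0, 0, -10], "gripper": 0.6}
    - {"offset": [0, 0, 0], "rot": [0, 0, -14], "gripper": 0.6}
    - {"offset": [0, 0, 0], "rot": [0, 0, -18], "gripper": 0.6}
    - {"offset": [0, 0, 0], "rot": [0, 0, -22], "gripper": 0.6}
    - {"offset": [0, 0, 0], "rot": [0, 0, -26], "gripper": 0.6}
    - {"offset": [0, 0, 0], "rot": [0, 0, -28.5], "gripper": 0.6}
    - {"offset": [0, 0, 0], "rot": [0, 0, -28.5], "gripper": 0.6}
    - {"offset": [0, 0, 0], "rot": [0, 0, -28.5], "gripper": 0.6}
    - {"offset": [0, 0, 0], "rot": [0, 0, -28.5], "gripper": 0.6}

```text
time_s: 17.0
eef_pos: [484.2, 104.5, 136.6]
ee_rot: [0.002, 0.455, 0.891, 0.002]
force: [9.1, 8.3, -1.1]
grip_width: 0.126
grip_force: 79.8
```

```bash
python3 -c "
from h import *
state()"
```

```text
t17.00 tcp [484.2 104.5 136.6] yaw_y 35.93 F [ 9.1  8.3 -1.1] T [ 1.456 -1.58  -0.165] w 0.126 g 79.8 q [-0.03  0.45  1.78  0.    0.9  -0.65]
```

Request:
step_arm:
  plan:
    - {"offset": [0, 0, 0], "rot": [0, 0, 0], "gripper": 3}
    - {"offset": [0, 0, 0], "rot": [0, 0, 0], "gripper": 5}
    - {"offset": [0, 0, 0], "rot": [0, 0, 0], "gripper": 8.5}
    - {"offset": [0, 0, -3], "rot": [0, 0, 0], "gripper": 8.5}
    - {"offset": [0, 0, -6.5], "rot": [0, 0, 0], "gripper": 8.5}
    - {"offset": [0, 0, -6.5], "rot": [0, 0, 0], "gripper": 8.5}
    - {"offset": [0, 0, -6.5], "rot": [0, 0, 0], "gripper": 8.5}

```text
time_s: 17.7
eef_pos: [482.4, 104.0, 201.2]
ee_rot: [0.0, 0.454, 0.891, -0.0]
force: [-0.4, -0.4, -0.9]
grip_width: 0.999
grip_force: 0.0
```

Run:
```python
from h import *
go(453.6,38,200,-22.8)
a=cam("top");b=cam("side")
for n,x in(("t",a),("s",b)):
    P=cloud(x); 
    for lo,hi in((38,46),(48,54.5)):
        k=(P[...,2]>lo)&(P[...,2]<hi)&(np.linalg.norm(P[...,:2]-[465,70],axis=-1)<80); Q=P[k]
        print(n,lo,len(Q),Q.mean(0).round(1), [np.round(v,1) for v in cv2.minAreaRect(np.ascontiguousarray(Q[:,:2],dtype=np.float32))] if len(Q)>3 else "")
v=np.vstack([cv2.resize(x["color"][r0:r0+55,c0:c0+100],None,fx=5,fy=5,interpolation=2)for x,r0,c0 in((a,190,160),(b,155,300))])
cv2.imwrite("pics/k2.png",v[:,:,::-1])
```

```text
t17.70 tcp [482.4 104.  201.2] yaw_y 35.97 F [-0.4 -0.4 -0.9] T [-0.049  0.052  0.016] w 0.999 g 0.0 q [-0.03  0.35  1.73 -0.    1.06 -0.65]
offset cm [-3.65 -6.2   0.12] rot [3.000e-02 2.000e-02 5.877e+01]
t 38 478 [453.5  38.8  42.5] [array([462.7,  48.2]), array([88.3, 61.2]), np.float64(45.6)]
t 48 145 [498.3  78.9  51.8] [array([493.8,  85.9]), array([18.7, 56.8]), np.float64(39.9)]
s 38 329 [459.1  39.7  41.6] [array([474.2,  52.4]), array([106.6,  63. ]), np.float64(38.0)]
s 48 122 [502.   82.5  51. ] [array([500.5,  86.8]), array([24.3, 55.8]), np.float64(39.6)]
```

View pics/k2.png

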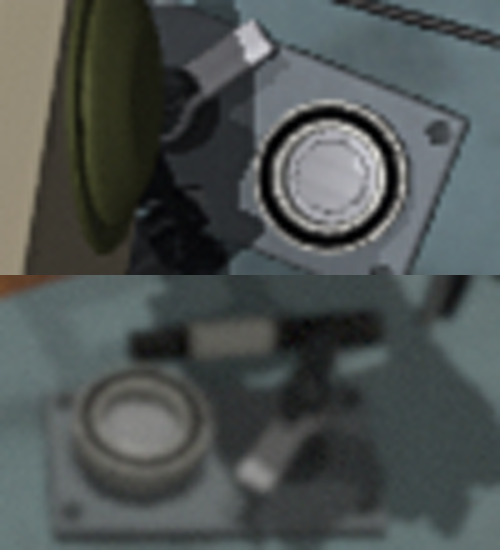

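The upper half shows the tongue tip at (260,40), well clear of the bearing at (333,176). The lower half agrees. Next I go over the bearing with the fingers part-open so they clear the marker.

Request:
step_arm:
  plan:
    - {"offset": [-3.7, -6.15, 0], "rot": [0, 0, 58.8], "gripper": 7.3}
    - {"offset": [-3.7, -6.15, 0], "rot": [0, 0, 58.8], "gripper": 7.3}
    - {"offset": [-3.7, -6.15, 0], "rot": [0, 0, 58.8], "gripper": 7.3}
    - {"offset": [-3.7, -6.15, 0], "rot": [0, 0, 58.8], "gripper": 7.3}
    - {"offset": [-3.7, -6.15, 0], "rot": [0, 0, 58.8], "gripper": 7.3}
    - {"offset": [-3.7, -6.15, 0], "rot": [0, 0, 58.8], "gripper": 7.3}
    - {"offset": [-3.7, -6.15, 0], "rot": [0, 0, 58.8], "gripper": 7.3}
    - {"offset": [-3.7, -6.15, 0], "rot": [0, 0, 58.8], "gripper": 7.3}
    - {"offset": [-3.7, -6.15, 0], "rot": [0, 0, 58.8], "gripper": 7.3}
    - {"offset": [-3.7, -6.15, 0], "rot": [0, 0, 58.8], "gripper": 7.3}

```text
time_s: 18.8
eef_pos: [454.3, 38.1, 200.7]
ee_rot: [-0.0, 0.832, 0.554, -0.0]
force: [0.2, -0.1, -1.0]
grip_width: 0.853
grip_force: 0.0
```

```bash
python3 -c "
from h import *
go(454.3,38,86,-22.8)"
```

```text
t18.80 tcp [454.3  38.1 200.7] yaw_y -22.69 F [ 0.2 -0.1 -1. ] T [0.047 0.008 0.023] w 0.853 g 0.0 q [-0.17  0.28  1.84 -0.    1.03  0.22]
offset cm [-0.000e+00  1.000e-02  1.147e+01] rot [-0.04  0.01  0.11]
```

Request:
step_arm:
  plan:
    - {"offset": [0, 0, 4], "rot": [0, 0, 0], "gripper": 7.3}
    - {"offset": [0, 0, 8], "rot": [0, 0, 0], "gripper": 7.3}
    - {"offset": [0, 0, 10.5], "rot": [0, 0, 0], "gripper": 7.3}
    - {"offset": [0, 0, 11.6], "rot": [0, 0, 0], "gripper": 7.3}
    - {"offset": [0, 0, 11.6], "rot": [0, 0, 0], "gripper": 7.3}

```text
time_s: 19.3
eef_pos: [454.1, 38.1, 84.3]
ee_rot: [-0.001, 0.833, 0.554, -0.001]
force: [-0.3, -0.1, -0.0]
grip_width: 0.851
grip_force: 0.0
```

Request:
step_arm:
  plan:
    - {"offset": [0, 0, 0], "rot": [0, 0, 0], "gripper": 6.6}
    - {"offset": [0, 0, 0], "rot": [0, 0, 0], "gripper": 5.5}
    - {"offset": [0, 0, 0], "rot": [0, 0, 0], "gripper": 5.5}
    - {"offset": [0, 0, 0], "rot": [0, 0, 0], "gripper": 5.5}
    - {"offset": [0, 0, 0], "rot": [0, 0, 0], "gripper": 5.5}
  squeeze: 40

```text
time_s: 19.8
eef_pos: [455.1, 38.0, 86.7]
ee_rot: [0.001, 0.833, 0.553, 0.001]
force: [-1.9, -0.3, 4.4]
grip_width: 0.705
grip_force: 42.3
```

```bash
python3 -c "
from h import *
state()"
```

```text
t19.80 tcp [455.1  38.   86.7] yaw_y -22.80 F [-1.9 -0.3  4.4] T [0.053 0.238 0.046] w 0.705 g 42.3 q [-0.17  0.48  1.92 -0.    0.73  0.22]
```

Request:
step_arm:
  plan:
    - {"offset": [0, 0, -1], "rot": [0, 0, 0], "gripper": 5.5}
    - {"offset": [0, 0, -2.5], "rot": [0, 0, 0], "gripper": 5.5}
    - {"offset": [0, 0, -5], "rot": [0, 0, 0], "gripper": 5.5}
    - {"offset": [0, 0, -8], "rot": [0, 0, 0], "gripper": 5.5}
    - {"offset": [0, 0, -11], "rot": [0, 0, 0], "gripper": 5.5}
    - {"offset": [0, 0, -11], "rot": [0, 0, 0], "gripper": 5.5}
    - {"offset": [0, 0, -11], "rot": [0, 0, 0], "gripper": 5.5}

```text
time_s: 20.5
eef_pos: [454.4, 38.1, 196.0]
ee_rot: [0.001, 0.833, 0.553, 0.001]
force: [0.5, 0.5, -2.6]
grip_width: 0.703
grip_force: 43.9
```

```bash
python3 -c "
from h import *
go(446.8,-264,194,0)"
```

```text
t20.50 tcp [454.4  38.1 196. ] yaw_y -22.83 F [ 0.5  0.5 -2.6] T [ 0.043 -0.001  0.036] w 0.703 g 43.9 q [-0.17  0.29  1.84  0.    1.01  0.22]
offset cm [-28.14  11.02   0.21] rot [  0.11  -0.   -22.83]
```

Request:
step_arm:
  plan:
    - {"offset": [-3, 1.2, 0], "rot": [0, 0, 0], "gripper": 5.5}
    - {"offset": [-6.5, 2.6, 0], "rot": [0, 0, 0], "gripper": 5.5}
    - {"offset": [-10, 3.9, 0], "rot": [0, 0, 0], "gripper": 5.5}
    - {"offset": [-14, 5.5, 0], "rot": [0, 0, 0], "gripper": 5.5}
    - {"offset": [-18, 7, 0], "rot": [0, 0, 0], "gripper": 5.5}
    - {"offset": [-22, 8.6, 0], "rot": [0, 0, 0], "gripper": 5.5}
    - {"offset": [-25.5, 10, 0], "rot": [0, 0, 0], "gripper": 5.5}
    - {"offset": [-28.1, 11, 0], "rot": [0, 0, 0], "gripper": 5.5}
    - {"offset": [-28.1, 11, 0], "rot": [0, 0, 0], "gripper": 5.5}
    - {"offset": [-28.1, 11, 0], "rot": [0, 0, 0], "gripper": 5.5}

```text
time_s: 21.5
eef_pos: [446.3, -263.3, 194.1]
ee_rot: [-0.001, 0.833, 0.553, -0.0]
force: [0.6, 0.4, -1.7]
grip_width: 0.702
grip_force: 44.0
```

Run:
```python
from h import *
go(446.8,-264,72,-22.8)
b=cam("side");P=cloud(b)
cv2.imwrite("pics/h.png",cv2.resize(b["color"][80:300,80:360],None,fx=2.5,fy=2.5)[:,:,::-1])
```

```text
t21.50 tcp [ 446.3 -263.3  194.1] yaw_y -22.88 F [ 0.6  0.4 -1.7] T [ 0.06  -0.037  0.011] w 0.702 g 44.0 q [-0.76  0.41  1.66  0.    1.07 -0.36]
offset cm [-0.06  0.1  12.21] rot [-0.13 -0.06 -0.08]
```

View pics/h.png

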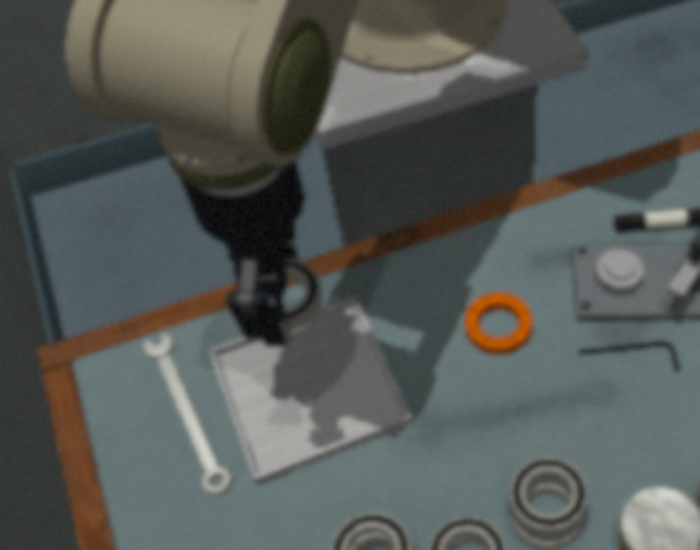

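The bearing is held above the tray, ring at (297,290). I check its tilt with the depth data before lowering.

Run:
```python
from h import *
b=cam("side");P=cloud(b);c=np.array([446.3,-263.3])
d=np.linalg.norm(P[...,:2]-c,axis=-1)
k=(d<36)&(P[...,2]>115)&(P[...,2]<175);Q=P[k]
v,u=np.nonzero(k)
print(len(Q),np.percentile(Q[:,2],[0,5,25,50,75,95,100]).round(0))
print(np.c_[u,v,Q,b["color"][k].mean(1)][::max(1,len(Q)//60)].round(0).astype(int).tolist())
```

```text
309 [127. 138. 146. 148. 150. 158. 175.]
[[197, 175, 420, -239, 170, 47], [195, 178, 422, -244, 165, 30], [197, 179, 425, -241, 163, 37], [194, 181, 422, -248, 157, 6], [194, 182, 422, -248, 154, 24], [194, 183, 421, -249, 150, 28], [194, 184, 420, -249, 147, 24], [199, 184, 428, -240, 151, 51], [198, 185, 428, -243, 149, 36], [195, 186, 427, -249, 147, 33], [200, 186, 430, -240, 146, 26], [195, 187, 429, -249, 148, 54], [200, 187, 435, -241, 150, 34], [195, 188, 433, -250, 149, 56], [200, 188, 435, -241, 148, 47], [205, 188, 442, -233, 151, 57], [199, 189, 436, -244, 147, 68], [204, 189, 441, -235, 148, 30], [189, 190, 428, -262, 144, 48], [199, 190, 440, -245, 149, 70], [204, 190, 444, -236, 149, 26], [185, 191, 431, -270, 148, 50], [190, 191, 429, -261, 140, 36], [199, 191, 440, -245, 145, 64], [204, 191, 446, -236, 149, 31], [199, 192, 438, -245, 140, 70], [204, 192, 448, -237, 148, 33], [201, 193, 445, -243, 145, 76], [206, 193, 453, -234, 149, 38], [204, 194, 454, -239, 150, 44], [202, 195, 453, -243, 147, 85], [207, 195, 457, -234, 148, 57], [205, 196, 457, -238, 147, 28], [20
[... 224 characters left out ...]
3, 201, 469, -245, 150, 34], [208, 201, 464, -236, 138, 78], [200, 202, 468, -251, 148, 49], [205, 202, 471, -242, 147, 62], [198, 203, 470, -255, 150, 62], [203, 203, 474, -247, 151, 56], [194, 204, 469, -263, 150, 47], [199, 204, 472, -254, 149, 34], [204, 204, 473, -245, 145, 66], [196, 205, 472, -260, 149, 41], [201, 205, 476, -252, 149, 54], [206, 205, 471, -242, 137, 65], [198, 206, 475, -257, 149, 48], [203, 206, 476, -249, 144, 64], [196, 207, 476, -262, 149, 46], [201, 207, 476, -253, 143, 66], [196, 208, 479, -262, 150, 59], [201, 208, 478, -253, 143, 65], [197, 209, 478, -261, 144, 66], [202, 209, 476, -252, 136, 77], [199, 210, 477, -258, 138, 83], [196, 212, 477, -264, 135, 79]]
```

Run:
```python
from h import *
s,R=state();b=cam("side");P=cloud(b);M=R.as_matrix()
L=(P-s["eef_pos"])@M   # tool coords
for sg in(1,-1):
    k=(np.abs(L[...,0])<13)&(sg*L[...,1]>30)&(sg*L[...,1]<60)&(L[...,2]>20)&(L[...,2]<85)
    z=np.sort(L[k][:,2]);print(sg,len(z),z[-12:].round(1))
k=(np.hypot(L[...,0],L[...,1])<31)&(L[...,2]>38)&(L[...,2]<85);z=np.sort(L[k][:,2]);print(z[-12:].round(1))
```

```text
t21.60 tcp [ 446.6 -262.5  194.6] yaw_y -22.78 F [-1.  -0.5 -1.5] T [ 0.022  0.026 -0.017] w 0.705 g 44.0 q [-0.76  0.41  1.66  0.    1.07 -0.36]
1 80 [59.4 59.5 60.  60.1 60.3 60.6 61.1 61.1 61.4 64.8 65.4 66.5]
-1 20 [30.5 30.7 33.3 40.7 40.9 41.4 42.9 43.  46.2 46.3 49.8 50.9]
[53.3 53.8 54.6 55.3 55.6 55.6 55.7 55.8 56.  56.7 57.2 58.2]
```

Request:
step_arm:
  plan:
    - {"offset": [-0.1, 0, 4], "rot": [0, 0, 0], "gripper": 5.5}
    - {"offset": [-0.1, 0, 8], "rot": [0, 0, 0], "gripper": 5.5}
    - {"offset": [-0.1, 0, 10.5], "rot": [0, 0, 0], "gripper": 5.5}
    - {"offset": [-0.1, 0, 11.5], "rot": [0, 0, 0], "gripper": 5.5}
    - {"offset": [-0.1, 0, 12], "rot": [0, 0, 0], "gripper": 5.5}
    - {"offset": [-0.1, 0, 12.2], "rot": [0, 0, 0], "gripper": 5.5}
    - {"offset": [-0.1, 0, 12.3], "rot": [0, 0, 0], "gripper": 5.5}
    - {"offset": [-0.1, 0, 12.3], "rot": [0, 0, 0], "gripper": 5.5}
    - {"offset": [-0.1, 0, 12.3], "rot": [0, 0, 0], "gripper": 5.5}

```text
time_s: 22.55
eef_pos: [446.6, -264.7, 72.8]
ee_rot: [0.001, 0.833, 0.553, 0.0]
force: [0.3, -0.5, -0.8]
grip_width: 0.701
grip_force: 44.1
```

Run:
```python
from h import *
s,R=state();b=cam("side");P=cloud(b);L=P-s["eef_pos"]
d=np.hypot(L[...,0],L[...,1]);k=(d<32)&(P[...,2]>5)&(P[...,2]<45);print("ring top",np.percentile(P[k][:,2],[50,75,90]))
```

```text
t22.55 tcp [ 446.6 -264.7   72.8] yaw_y -22.83 F [ 0.3 -0.5 -0.8] T [ 0.034 -0.014 -0.008] w 0.701 g 44.1 q [-0.76  0.61  1.74 -0.    0.79 -0.36]
ring top [26.49155098 27.90485996 28.98279686]
```

Request:
step_arm:
  plan:
    - {"offset": [0, 0, 0.15], "rot": [0, 0, 0], "gripper": 5.5}
    - {"offset": [0, 0, 0.3], "rot": [0, 0, 0], "gripper": 5.5}
    - {"offset": [0, 0, 0.4], "rot": [0, 0, 0], "gripper": 5.5}
    - {"offset": [0, 0, 0.4], "rot": [0, 0, 0], "gripper": 5.5}
    - {"offset": [0, 0, 0.4], "rot": [0, 0, 0], "gripper": 5.5}

```text
time_s: 23.1
eef_pos: [446.7, -264.7, 71.4]
ee_rot: [0.001, 0.833, 0.553, -0.0]
force: [-10.9, 8.4, 39.4]
grip_width: 0.7
grip_force: 65.7
```

The fingertips stand lower than the bearing's underside and have touched the tray floor with the bearing still about 8 mm up. Letting go here would be a drop. I'll set it back on the pedestal and regrip it higher, so it can be lowered all the way.

Request:
step_arm:
  plan:
    - {"offset": [0, 0, -2], "rot": [0, 0, 0], "gripper": 5.5}
    - {"offset": [0, 0, -6], "rot": [0, 0, 0], "gripper": 5.5}
    - {"offset": [0, 0, -10], "rot": [0, 0, 0], "gripper": 5.5}
    - {"offset": [0, 0, -12.5], "rot": [0, 0, 0], "gripper": 5.5}
    - {"offset": [0, 0, -12.5], "rot": [0, 0, 0], "gripper": 5.5}

```text
time_s: 23.6
eef_pos: [447.3, -265.3, 196.5]
ee_rot: [0.003, 0.833, 0.553, 0.001]
force: [0.4, 0.0, -2.6]
grip_width: 0.703
grip_force: 45.0
```

```bash
python3 -c "
from h import *
go(454.7,38,194,-22.8)"
```

```text
t23.60 tcp [ 447.3 -265.3  196.5] yaw_y -22.83 F [ 0.4  0.  -2.6] T [ 0.011 -0.006 -0.01 ] w 0.703 g 45.0 q [-0.76  0.41  1.66 -0.    1.06 -0.36]
offset cm [ 28.24 -11.08   0.11] rot [ 0.37  0.14 -0.03]
```

Request:
step_arm:
  plan:
    - {"offset": [4, -1.6, 0], "rot": [0, 0, 0], "gripper": 5.5}
    - {"offset": [8, -3.1, 0], "rot": [0, 0, 0], "gripper": 5.5}
    - {"offset": [12, -4.7, 0], "rot": [0, 0, 0], "gripper": 5.5}
    - {"offset": [16, -6.3, 0], "rot": [0, 0, 0], "gripper": 5.5}
    - {"offset": [20, -7.8, 0], "rot": [0, 0, 0], "gripper": 5.5}
    - {"offset": [24, -9.4, 0], "rot": [0, 0, 0], "gripper": 5.5}
    - {"offset": [27, -10.6, 0], "rot": [0, 0, 0], "gripper": 5.5}
    - {"offset": [28.2, -11.1, 0], "rot": [0, 0, 0], "gripper": 5.5}
    - {"offset": [28.2, -11.1, 0], "rot": [0, 0, 0], "gripper": 5.5}
    - {"offset": [28.2, -11.1, 0], "rot": [0, 0, 0], "gripper": 5.5}
    - {"offset": [28.2, -11.1, 0], "rot": [0, 0, 0], "gripper": 5.5}

```text
time_s: 24.7
eef_pos: [453.6, 37.3, 192.8]
ee_rot: [-0.0, 0.834, 0.553, -0.0]
force: [-0.1, -0.4, -1.6]
grip_width: 0.702
grip_force: 45.0
```

```bash
python3 -c "
from h import *
go(454.7,38,94,-22.8)"
```

```text
t24.70 tcp [453.6  37.3 192.8] yaw_y -22.92 F [-0.1 -0.4 -1.6] T [-0.004  0.047  0.012] w 0.702 g 45.0 q [-0.18  0.29  1.85 -0.    1.    0.22]
offset cm [0.11 0.08 9.88] rot [-0.01  0.02 -0.12]
```

Request:
step_arm:
  plan:
    - {"offset": [0.1, 0.08, 4], "rot": [0, 0, 0], "gripper": 5.5}
    - {"offset": [0.1, 0.08, 8], "rot": [0, 0, 0], "gripper": 5.5}
    - {"offset": [0.1, 0.08, 9.5], "rot": [0, 0, 0], "gripper": 5.5}
    - {"offset": [0.1, 0.08, 9.5], "rot": [0, 0, 0], "gripper": 5.5}
    - {"offset": [0.1, 0.08, 9.5], "rot": [0, 0, 0], "gripper": 5.5}

```text
time_s: 25.2
eef_pos: [455.1, 38.3, 98.6]
ee_rot: [0.0, 0.833, 0.553, 0.0]
force: [-0.1, 0.1, -1.6]
grip_width: 0.707
grip_force: 45.0
```

```bash
python3 -c "
from h import *
go(454.7,38,87,-22.8)"
```

```text
t25.20 tcp [455.1  38.3  98.6] yaw_y -22.90 F [-0.1  0.1 -1.6] T [-0.015 -0.007  0.046] w 0.707 g 45.0 q [-0.17  0.46  1.92 -0.    0.77  0.23]
offset cm [-0.04 -0.02  1.16] rot [ 0.04 -0.01 -0.1 ]
```

Request:
step_arm:
  plan:
    - {"offset": [-0.03, -0.03, 0.4], "rot": [0, 0, 0], "gripper": 5.5}
    - {"offset": [-0.03, -0.03, 0.7], "rot": [0, 0, 0], "gripper": 5.5}
    - {"offset": [-0.03, -0.03, 0.9], "rot": [0, 0, 0], "gripper": 5.5}
    - {"offset": [-0.03, -0.03, 1.1], "rot": [0, 0, 0], "gripper": 5.5}
    - {"offset": [-0.03, -0.03, 1.2], "rot": [0, 0, 0], "gripper": 5.5}
    - {"offset": [-0.03, -0.03, 1.2], "rot": [0, 0, 0], "gripper": 5.5}

```text
time_s: 25.8
eef_pos: [454.3, 38.9, 86.8]
ee_rot: [0.0, 0.833, 0.553, 0.0]
force: [-3.4, 0.3, 7.5]
grip_width: 0.702
grip_force: 45.7
```

```bash
python3 -c "
from h import *
go(454.7,38,87,-22.8)"
```

```text
t25.80 tcp [454.3  38.9  86.8] yaw_y -22.82 F [-3.4  0.3  7.5] T [-0.01   0.456 -0.03 ] w 0.702 g 45.7 q [-0.17  0.48  1.93 -0.    0.74  0.23]
offset cm [-0.07  0.07 -0.02] rot [ 0.02  0.   -0.02]
```

Request:
step_arm:
  plan:
    - {"offset": [0, 0, 0], "rot": [0, 0, 0], "gripper": 6.7}
    - {"offset": [0, 0, 0], "rot": [0, 0, 0], "gripper": 7.2}
    - {"offset": [0, 0, 0], "rot": [0, 0, 0], "gripper": 7.2}
    - {"offset": [0, 0, -1.05], "rot": [0, 0, 0], "gripper": 7.2}
    - {"offset": [0, 0, -1.05], "rot": [0, 0, 0], "gripper": 7.2}
    - {"offset": [0, 0, -1.05], "rot": [0, 0, 0], "gripper": 7.2}

```text
time_s: 26.4
eef_pos: [454.4, 38.9, 97.0]
ee_rot: [0.0, 0.833, 0.553, 0.0]
force: [-0.1, 0.8, 0.4]
grip_width: 0.84
grip_force: 0.0
```

Run:
```python
from h import *
go(454.5,38,97,-22.8)
b=cam("side");P=cloud(b);k=(np.hypot(P[...,0]-457,P[...,1]-38)<33)&(P[...,2]>20)&(P[...,2]<48);print("ring",np.percentile(P[k][:,2],[50,75,90,98]))
```

```text
t26.40 tcp [454.4  38.9  97. ] yaw_y -22.83 F [-0.1  0.8  0.4] T [ 0.033 -0.038 -0.043] w 0.840 g 0.0 q [-0.17  0.46  1.92 -0.    0.76  0.23]
offset cm [-0.08  0.04  0.  ] rot [ 0.06 -0.01 -0.03]
ring [40.73023315 41.95903217 43.23635978 44.45083741]
```

The bearing is seated with its top at about 42 mm. I regrip it there.

Request:
step_arm:
  plan:
    - {"offset": [0, 0, 0], "rot": [0, 0, 0], "gripper": 6.6}
    - {"offset": [0, 0, 0], "rot": [0, 0, 0], "gripper": 5.5}
    - {"offset": [0, 0, 0], "rot": [0, 0, 0], "gripper": 5.5}
    - {"offset": [0, 0, 0], "rot": [0, 0, 0], "gripper": 5.5}
    - {"offset": [0, 0, 0], "rot": [0, 0, 0], "gripper": 5.5}
    - {"offset": [0, 0, -1], "rot": [0, 0, 0], "gripper": 5.5}
    - {"offset": [0, 0, -2.5], "rot": [0, 0, 0], "gripper": 5.5}
    - {"offset": [0, 0, -6], "rot": [0, 0, 0], "gripper": 5.5}
    - {"offset": [0, 0, -10], "rot": [0, 0, 0], "gripper": 5.5}
    - {"offset": [0, 0, -10], "rot": [0, 0, 0], "gripper": 5.5}
    - {"offset": [0, 0, -10], "rot": [0, 0, 0], "gripper": 5.5}
  squeeze: 45

```text
time_s: 27.55
eef_pos: [454.1, 39.0, 196.8]
ee_rot: [0.0, 0.833, 0.553, 0.0]
force: [0.6, -0.2, -1.7]
grip_width: 0.697
grip_force: 49.7
```

```bash
python3 -c "
from h import *
go(446.8,-264,196,-22.8)"
```

```text
t27.55 tcp [454.1  39.  196.8] yaw_y -22.83 F [ 0.6 -0.2 -1.7] T [0.    0.067 0.022] w 0.697 g 49.7 q [-0.17  0.29  1.84  0.    1.01  0.23]
offset cm [-28.2   11.08   0.09] rot [ 0.05 -0.01 -0.03]
```

Request:
step_arm:
  plan:
    - {"offset": [-3, 1.2, 0], "rot": [0, 0, 0], "gripper": 5.5}
    - {"offset": [-6.5, 2.6, 0], "rot": [0, 0, 0], "gripper": 5.5}
    - {"offset": [-10, 3.9, 0], "rot": [0, 0, 0], "gripper": 5.5}
    - {"offset": [-14, 5.5, 0], "rot": [0, 0, 0], "gripper": 5.5}
    - {"offset": [-18, 7, 0], "rot": [0, 0, 0], "gripper": 5.5}
    - {"offset": [-22, 8.6, 0], "rot": [0, 0, 0], "gripper": 5.5}
    - {"offset": [-25.5, 10, 0], "rot": [0, 0, 0], "gripper": 5.5}
    - {"offset": [-28.2, 11.1, 0], "rot": [0, 0, 0], "gripper": 5.5}
    - {"offset": [-28.2, 11.1, 0], "rot": [0, 0, 0], "gripper": 5.5}
    - {"offset": [-28.2, 11.1, 0], "rot": [0, 0, 0], "gripper": 5.5}

```text
time_s: 28.55
eef_pos: [446.5, -263.8, 195.0]
ee_rot: [-0.002, 0.833, 0.553, -0.0]
force: [-0.3, -0.1, -1.3]
grip_width: 0.697
grip_force: 49.7
```

Run:
```python
from h import *
s,R=state();b=cam("side");P=cloud(b);L=P-s["eef_pos"]
go(446.8,-264,74,-22.8)
k=(np.hypot(L[...,0],L[...,1])<32)&(L[...,2]<-45)&(L[...,2]>-85);print("ring rel",np.percentile(L[k][:,2],[2,25,50,75,90,98]).round(1))
```

```text
t28.55 tcp [ 446.5 -263.8  195. ] yaw_y -22.89 F [-0.3 -0.1 -1.3] T [ 0.031 -0.006  0.007] w 0.697 g 49.7 q [-0.76  0.41  1.66  0.    1.07 -0.36]
t28.60 tcp [ 446.7 -263.2  195.3] yaw_y -22.83 F [ 0.5  0.3 -1.3] T [ 0.022 -0.009  0.02 ] w 0.695 g 49.7 q [-0.76  0.41  1.66  0.    1.07 -0.36]
offset cm [-0.08  0.07 12.13] rot [-0.15 -0.07 -0.03]
ring rel [-66.1 -57.2 -56.3 -55.2 -54.2 -48.2]
```

Request:
step_arm:
  plan:
    - {"offset": [-0.05, 0, 4], "rot": [0, 0, 0], "gripper": 5.5}
    - {"offset": [-0.05, 0, 8], "rot": [0, 0, 0], "gripper": 5.5}
    - {"offset": [-0.05, 0, 10.5], "rot": [0, 0, 0], "gripper": 5.5}
    - {"offset": [-0.05, 0, 11.4], "rot": [0, 0, 0], "gripper": 5.5}
    - {"offset": [-0.05, 0, 11.8], "rot": [0, 0, 0], "gripper": 5.5}
    - {"offset": [-0.05, 0, 11.9], "rot": [0, 0, 0], "gripper": 5.5}
    - {"offset": [-0.05, 0, 11.9], "rot": [0, 0, 0], "gripper": 5.5}
    - {"offset": [-0.05, 0, 11.9], "rot": [0, 0, 0], "gripper": 5.5}

```text
time_s: 29.4
eef_pos: [447.3, -264.8, 78.6]
ee_rot: [0.001, 0.833, 0.553, 0.0]
force: [0.9, -0.8, -2.2]
grip_width: 0.697
grip_force: 49.7
```

Request:
step_arm:
  plan:
    - {"offset": [0, 0, 0.1], "rot": [0, 0, 0], "gripper": 5.5}
    - {"offset": [0, 0, 0.2], "rot": [0, 0, 0], "gripper": 5.5}
    - {"offset": [0, 0, 0.2], "rot": [0, 0, 0], "gripper": 5.5}

```text
time_s: 29.7
eef_pos: [446.9, -264.5, 75.6]
ee_rot: [0.0, 0.833, 0.553, 0.0]
force: [-0.1, 0.3, -1.5]
grip_width: 0.699
grip_force: 49.7
```

Request:
step_arm:
  plan:
    - {"offset": [0, 0, 0.1], "rot": [0, 0, 0], "gripper": 5.5}
    - {"offset": [0, 0, 0.2], "rot": [0, 0, 0], "gripper": 5.5}
    - {"offset": [0, 0, 0.2], "rot": [0, 0, 0], "gripper": 5.5}
    - {"offset": [0, 0, 0.2], "rot": [0, 0, 0], "gripper": 5.5}

```text
time_s: 30.1
eef_pos: [446.9, -264.5, 73.6]
ee_rot: [-0.0, 0.833, 0.553, -0.0]
force: [-0.2, 0.1, -1.9]
grip_width: 0.699
grip_force: 49.7
```

Request:
step_arm:
  plan:
    - {"offset": [0, 0, 0.05], "rot": [0, 0, 0], "gripper": 5.5}
    - {"offset": [0, 0, 0.1], "rot": [0, 0, 0], "gripper": 5.5}
    - {"offset": [0, 0, 0.1], "rot": [0, 0, 0], "gripper": 5.5}
    - {"offset": [0, 0, 0.1], "rot": [0, 0, 0], "gripper": 5.5}

```text
time_s: 30.5
eef_pos: [447.0, -264.6, 73.1]
ee_rot: [0.0, 0.833, 0.553, 0.0]
force: [-2.4, 1.7, 5.1]
grip_width: 0.696
grip_force: 50.4
```

The bearing is on the floor (5 N). I open gently and then lift clear.

Request:
step_arm:
  plan:
    - {"offset": [0, 0, -0.05], "rot": [0, 0, 0], "gripper": 6.3}
    - {"offset": [0, 0, -0.05], "rot": [0, 0, 0], "gripper": 6.8}
    - {"offset": [0, 0, -0.05], "rot": [0, 0, 0], "gripper": 7.4}
    - {"offset": [0, 0, -0.05], "rot": [0, 0, 0], "gripper": 7.4}
    - {"offset": [0, 0, -2], "rot": [0, 0, 0], "gripper": 7.4}
    - {"offset": [0, 0, -6], "rot": [0, 0, 0], "gripper": 7.4}
    - {"offset": [0, 0, -11], "rot": [0, 0, 0], "gripper": 7.4}
    - {"offset": [0, 0, -16], "rot": [0, 0, 0], "gripper": 7.4}
    - {"offset": [0, 0, -16], "rot": [0, 0, 0], "gripper": 7.4}
    - {"offset": [0, 0, -16], "rot": [0, 0, 0], "gripper": 7.4}

```text
time_s: 31.5
eef_pos: [447.0, -264.6, 233.2]
ee_rot: [0.001, 0.833, 0.553, 0.0]
force: [-0.6, -0.2, -1.2]
grip_width: 0.866
grip_force: 0.0
```

Run:
```python
from h import *
state();b=cam("side");P=cloud(b);k=(np.hypot(P[...,0]-447,P[...,1]+264)<50)&(P[...,2]>11)&(P[...,2]<28);Q=P[k]
print(len(Q),Q.mean(0),np.percentile(Q[:,2],[50,90]),cv2.minAreaRect(np.ascontiguousarray(Q[:,:2],dtype=np.float32)))
cv2.imwrite("pics/e.png",cv2.resize(b["color"][130:300,100:400],None,fx=2.5,fy=2.5)[:,:,::-1])
```

```text
t31.50 tcp [ 447.  -264.6  233.2] yaw_y -22.83 F [-0.6 -0.2 -1.2] T [ 0.024  0.056 -0.016] w 0.866 g 0.0 q [-0.76  0.37  1.62 -0.    1.16 -0.36]
402 [ 449.70076644 -263.6993764    16.71384407] [16.92591532 18.99626574] ((448.624267578125, -263.5396423339844), (61.003414154052734, 61.250953674316406), 32.27903366088867)
```

View pics/e.png

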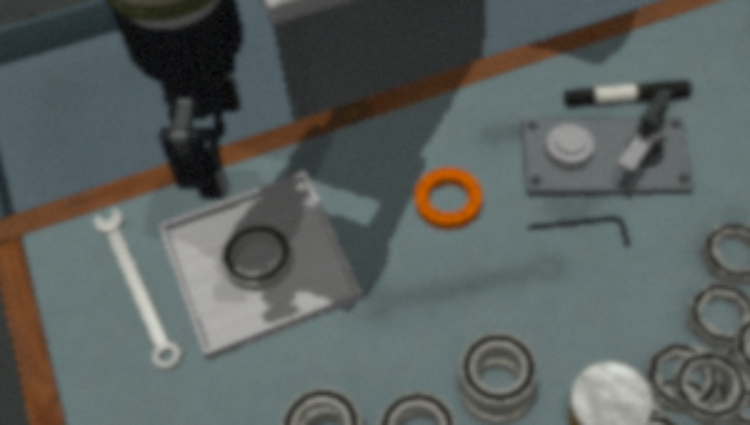

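The bearing lies flat mid-tray at (257,255), the tongue stands open at (640,150), the tools have not been disturbed, and the gripper is clear.

```bash
python3 -c "
from rig import *
print(finish_job())"
```

```text
the job is handed in; nothing more can be done
None
```

The job is handed in, with no verdict shown: the knob is free and the clamp open at about 1.0 rad. The bearing lies flat about 2 mm from the tray's centre, after one regrip on its pedestal so it could be lowered fully, and the tools look undisturbed.

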